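Dish change on the imaging unit with read-out at the code reader

TASK

Change dishes on the imaging unit: first set the fresh dish from the tray down (not dropped) in the free nest of the stage insert, fully seated and let go. Then lift the finished dish out of the other nest and show its underside, which carries the code label, to the bench code reader: in the air, centred in front of the reader's window, square to it and 10 cm away. Finish while still holding it there, still; keep both dishes lid-up and leave the tip box, the jar and the pen alone.

Things in the scene. Friction and masses are not known exactly. Their poses are not given: they have to be found in the camera images.
- dish_fresh: Fresh imaging dish: clear, round, lid on; one rigid closed dry piece of 20 to 45 g. Base 50 mm diameter (lowest 5 mm), lid 54 mm diameter above that, 15 mm high in all. Lies lid-up on the tray's floor. Origin: centre of its underside; z up through the lid. Its turn about z does not matter.
- dish_done: Finished imaging dish, same make as the fresh one (base 50 mm, lid 54 mm diameter, 15 mm high, about 30 g), seated at the start in the used nest of the stage insert. Origin: centre of its underside; z up through the lid. A small square code label sits on its underside.
- imager: Compact imaging unit, fixed: white housing 230 (x) x 250 (y) mm, black stage, aluminium insert 110 (x) x 160 (y) mm with its top 110.5 mm above the bench and two round nests side by side along y, 80 mm apart. A lamp arm at the +x edge is tipped back: reaches x = 280 mm, 165 mm high. Knob at the +y side, 26 mm out. Origin: underside centre, bench height; x away from the robot at yaw 0, z up.
- nest_free (a point): Centre of the empty nest's ledge, 107 mm above the bench, at y = +40 mm of the imager (same axes): a seated dish's underside centre lies here. Round recess 53 mm wide (1.5 mm play round the dish), 3.5 mm deep; ledge 4.5 mm wide round a 44 mm window. A seated dish stands 11.5 mm proud. 26 mm between two seated dishes; free space on both sides along the imager's x.
- nest_used (a point): The same point of the other nest, at y = -40 mm of the imaging unit, holding the finished dish at the start.
- tray: Aluminium carrying tray, fixed, 145 x 145 mm with a small tab at each x side, lip 3 mm thick and 9 mm above the bench; its floor is 6 mm above the bench. Lies left or right of the imaging unit (varies). At least 26 mm between the dish and the lip. Origin: underside centre at bench height.
- reader_head: Head of the bench code reader: grey box 66 x 80 mm, 44 mm deep, black window, tilted 35 degrees to look up and towards the robot's side; on a fixed post and foot, on the imager's side opposite to the tray. Origin: centre of the window, 115 mm above the bench; z out of the window along the view, y level. Dish's underside centre belongs 100 mm out along z, dish z parallel to this z (lid away).
- tip_box: Bystander: closed pipette tip box 85 x 125 x 60 mm, on the robot's side of the work, to its right. Origin: underside centre.
- jar: Bystander: small amber jar, 48 mm diameter, 58 mm high, between the robot and the work. Origin: underside centre.
- pen: Bystander: marker pen lying on the bench, 130 mm long, 12 mm thick, beyond the work, to the left of the lamp arm. Origin: on the bench under the middle of its white barrel (barrel from x = -42 to 42 mm, black cap on to x = 88 mm); x along the pen.
Mind the look-alikes: they are no part of the job. Leave any green or purple look-alike of the dish_fresh alone.

How it is judged:
By the outcome, as a careful person would: the job done as asked, in the order asked, and still so for the second after the job is handed in, while the arm keeps its last pose, push and grip.
It also fails if it takes over 54 s, if anything falls off the work surface, if the arm or the gripper's body presses on something with over 40 N, if the wrist force passes 120 N, or if a joint passes its speed limit or range.

ROBOT

A 6-joint arm with a two-finger parallel gripper is mounted at the origin on the work surface. World frame = base frame: x ahead of the robot, y to its left, z up, the work surface at z = 0. Lengths are in mm, angles in rad, forces in N, time in s.
With the tool pointing down it reaches from about 275 to 1000 mm from the base axis. Payload 8.4 kg.
Tool frame: the origin (TCP) lies at the very end of the fingers, on their centre line; the grasp point (between the pads) lies 19 mm behind it; z points along the fingers, y is the direction in which the jaws open and shut (so a half turn about z gives the same grasp; the last joint's range is limited). The gripper opens to 85 mm and grips with 20 to 120 N. Pads are 22 mm wide; open, the fingers measure 114 mm over their backs; the gripper's body (76 mm by 85 mm) begins 54 mm behind the grasp point. The pads swing forward as they close: fully open they stand 13 mm farther back than shut.
Start: joints at [-1.264, 0.353, 1.633, -0, 1.155, -0.002], TCP at [189.946, -595.44, 231.281] pointing down, gripper open.
Joint ranges: [-2.63, 2.63], [-0.92, 2.1], [0.06, 2.66], [-1.3, 4.44], [0, 2.69], [-3.02, 3.02]. Speed limits (rad/s): [2.22, 2.22, 2.79, 3.14, 3.14, 3.14].

INTERFACE

Orientations are given as [roll, pitch, yaw] about the fixed x, y, z axes, in that order (R = Rz(yaw) Ry(pitch) Rx(roll)).
In Python, from rig import r gives the robot as it stands.
- The arm moves only by the tool jog_arm, never from a script. Its argument "increments" is text: rows parted by semicolons, each of 7 numbers parted by spaces: the shift along the tool's x, y, z in cm, then the turn, a rotation vector about the tool's x, y, z in rad, then the opening, from -1 (shut) to 1 (fully open). A call has exactly 8 rows; each row shifts and turns the commanded pose from where the row before left it, along the tool's axes as they then stand; what a row does not reach is not made up. A row lasts 1/10 s, in which the tool goes at most 50 mm and 8.59 degrees, less where a joint would pass 70% of its speed; a pose out of reach is approached as far as the arm can. A call with a gripper value outside its range is refused whole. The fingers move at their own pace and stop on an object; "squeeze" is the grip in N (left out, the last holds). Time passes only in rows, so rows that do not move let the fingers close, or fill a call up. It gives the time, the measured TCP pose, the force and the opening at its end, in the units of the state.
- r.sense(): the state, without advancing time (a new reading comes with each control period).
- r.grab_frame(name): name is "scene" or "top" or "wrist"; returns the picture (400x640x3 uint8, red, green, blue); there is no depth.
- r.camera_info(name): a dict with "K" (3x3 intrinsics, pixels), "rvec" (rotation vector, rad) and "tvec" (3), from world to camera coordinates, as OpenCV has them. Camera axes: x right, y down, z forward; pixel columns grow to the right and rows downward; lengths in mm; the calibration is good to about 2 mm. A picture is of the moment at which its call begins: read the wrist's pose just before it. camera_info takes no time and is no camera call; for the wrist camera it gives the pose at the moment of the call.
- r.sign_off(): hands the job in, once; it reports no verdict.
The state is a dict: "clock": time; "qpos": joint angles; "qvel": joint speeds; "joint_efforts": joint torques, N m; "eef_pos": TCP position; "tcp_rot": TCP orientation; "contact_force": force on the tool from outside, world axes, zero at the start; "wrist_torque": the same for the moment, N m; "opening": opening from 0.0 (shut) to 1.0 (fully open).
Only numpy, scipy, OpenCV 4.12 (cv2) and the standard library are available. Lean on these libraries where they do the work, as an engineer would, in place of code of your own. Each camera call takes 0.05 s, during which the arm holds its last target.

## Working session

There is one attempt and no reset: what is moved stays moved. The work goes in short steps, Python scripts to look and compute and a tool call to move; the robot and the scene stay as the last step left them, time stands still between calls to the robot, and variables do not carry over. Pictures are saved under pics/ and viewed, and the job is handed in when it is done.

Besides the shell and the picture viewer there is one more tool, called as a command line: name --argument value ..., lists and objects as JSON in quotes. jog_arm: Moves the arm, as the interface text tells. Its arguments: {"type":"object","properties":{"increments":{"type":"string"},"squeeze":{"type":"number"}},"required":["increments"]}

```bash
ls; mkdir -p pics; python3 - <<'E'
from rig import r
import cv2
s=r.sense();print(s)
for n in("scene","top","wrist"):
    i=r.camera_info(n);print(n,i)
    f=r.grab_frame(n);cv2.imwrite(f"pics/{n}0.png",f[:,:,::-1])
E
```

```text
pics
{'clock': 0.0, 'qpos': array([-1.26439413e+00,  3.53636155e-01,  1.63414917e+00, -1.04701402e-05,
        1.15520240e+00, -2.37813743e-03]), 'qvel': array([-0.00046854, -0.00107364,  0.00022728, -0.00046317, -0.0004968 ,
        0.00115458]), 'joint_efforts': array([ 2.09699261e-03, -6.05240107e+01, -3.42064154e+01,  1.70153658e-04,
        9.52205941e-03,  1.09241640e-05]), 'eef_pos': array([ 189.7990834 , -594.97479877,  230.56274064]), 'tcp_rot': array([-3.14019756e+00,  6.25528161e-06,  3.08784573e-01]), 'contact_force': array([ 0.51321205, -0.45679864, -0.92692418]), 'wrist_torque': array([ 0.00431902, -0.05020896, -0.01115437]), 'opening': 1.0000858274763191}
scene {'K': array([[396.77150374,   0.        , 323.00454021],
       [  0.        , 396.77150374, 194.16420152],
       [  0.        ,   0.        ,   1.        ]]), 'rvec': array([ 1.57118813,  1.79379343, -0.87505379]), 'tvec': array([   1.6471437 , -239.0140372 , 1510.24000529])}
top {'K': array([[504.15305879,   0.        , 314.84422058],
       [  0.        , 504.15305879, 197.69688332],
       [  0.        ,   0.        ,   1.        ]]), 'rvec': array([ 2.14674024, -2.17492047,  0.12232018]), 'tvec': array([  85.55443787,  526.37650558, 1413.42957481])}
wrist {'K': array([[302.41681034,   0.        , 319.65550258],
       [  0.        , 302.41681034, 198.70779453],
       [  0.        ,   0.        ,   1.        ]]), 'rvec': array([-2.36149905,  1.72449078,  0.22765955]), 'tvec': array([-624.38847002,  -32.9807012 ,  377.12672407])}
```

View pics/scene0.png

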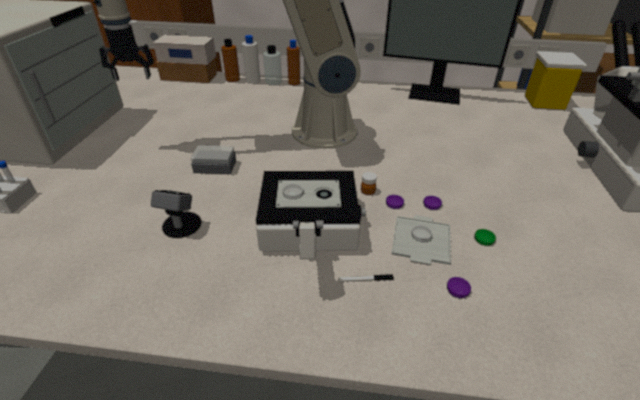

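View pics/top0.png

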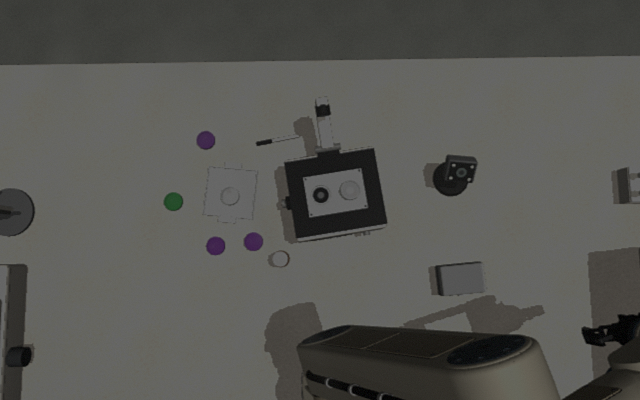

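View pics/wrist0.png

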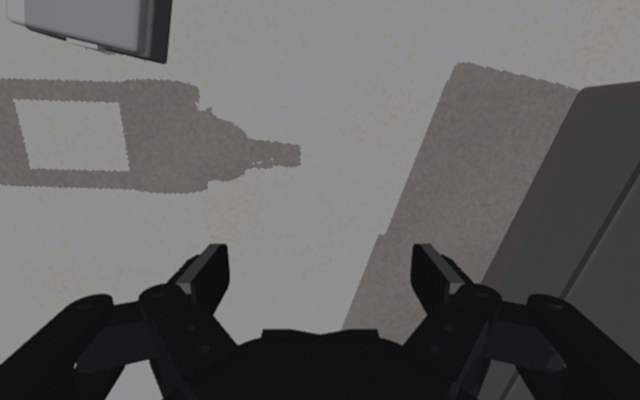

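Top view: the fresh dish (clear, on the tray) is near (230,196), the free nest near (321,195) and the finished dish near (349,190). The reader is near (460,172). Look-alikes for the fresh dish are purple at (206,140), (254,241) and (216,245), and green at (173,201). The jar lid is at (280,259). Next I'll check with close crops.

```bash
python3 - <<'E'
import cv2,numpy as np
f=cv2.imread("pics/top0.png")
def crop(x0,y0,x1,y1,s,n,g=1.8):
    c=f[y0:y1,x0:x1];c=np.clip(c.astype(float)*g,0,255).astype(np.uint8)
    cv2.imwrite(n,cv2.resize(c,None,fx=s,fy=s,interpolation=cv2.INTER_CUBIC))
crop(195,155,265,225,8,"pics/c1.png")
crop(275,140,395,245,6,"pics/c2.png",2.2)
crop(425,145,485,200,9,"pics/c3.png",2.2)
E
```

```text
(no output)
```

View pics/c1.png

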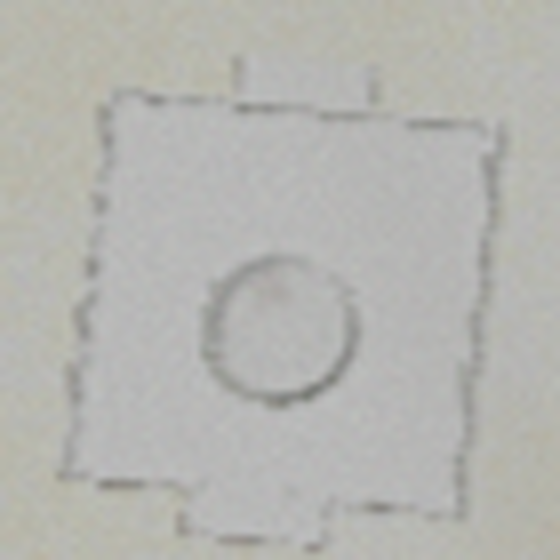

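View pics/c2.png

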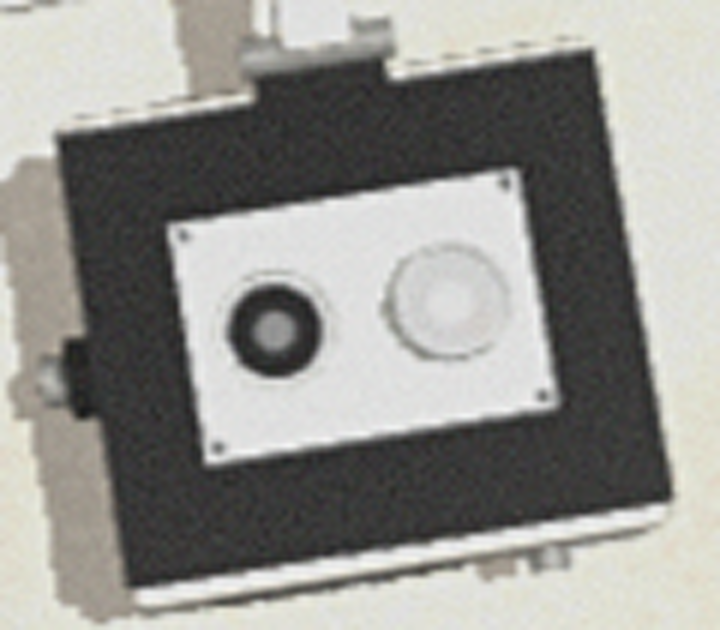

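View pics/c3.png

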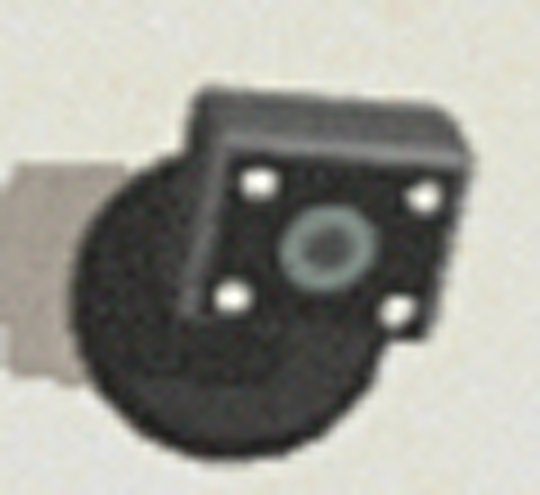

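```bash
cat > h.py <<'E'
import numpy as np,cv2
from scipy.spatial.transform import Rotation as Ro
def cam(i):
    R=Ro.from_rotvec(i['rvec']).as_matrix();return i['K'],R,np.array(i['tvec'])
def back(i,px,z):
    K,R,t=cam(i);o=-R.T@t
    d=R.T@np.linalg.inv(K)@np.array([px[0],px[1],1.])
    return o+d*(z-o[2])/d[2]
def proj(i,P):
    K,R,t=cam(i);p=(R@np.atleast_2d(P).T).T+t;p=p@K.T;return p[:,:2]/p[:,2:]
def uc(u,x0,y0,s): return (x0+(u[0]+.5)/s-.5,y0+(u[1]+.5)/s-.5)
E
python3 - <<'E'
from h import *
from rig import r
i=r.camera_info("top")
np.set_printoptions(precision=1,suppress=True)
c1=lambda u,z:back(i,uc(u,195,155,8),z)
c2=lambda u,z:back(i,uc(u,275,140,6),z)
c3=lambda u,z:back(i,uc(u,425,145,9),z)
print("fresh lid",c1((281,330),20))
C=[c2(u,110.5) for u in((170,222),(520,168),(560,408),(208,466))]
print("insert",C,np.mean(C,0),[np.linalg.norm(C[k]-C[k-1]) for k in range(4)])
m=np.mean(C,0)
ey=(C[0]-C[1])+(C[3]-C[2]);yaw=np.arctan2(-ey[0],ey[1]);ex=(C[0]-C[3])+(C[1]-C[2]);print("yaw",yaw,np.arctan2(ex[1],ex[0]))
S=[c2(u,118) for u in((60,133),(595,50),(672,497),(130,588))];print("stage",S,np.mean(S,0))
print("done",c2((449,301),122),"free ring",c2((275,327),110.5), "win",c2((274,331),107))
L=[c3(u,115) for u in((259,181),(424,197),(232,297),(397,311))];print("lights",L)
print("ring",c3((328,248),115))
print("tray",np.mean([c1(u,9) for u in((110,93),(500,130),(465,515),(68,475))],0))
print("jar",back(i,(280,259),58),"pen",back(i,(278,140),6))
for p in((206,140),(254,241),(216,245),(173,201)):print(back(i,p,15))
print("cam",-cam(i)[1].T@cam(i)[2])
E
```

```text
fresh lid [537.4 324.5  20. ]
insert [array([576.4, 110.2, 110.5]), array([599. , -48.8, 110.5]), array([489.4, -64.2, 110.5]), array([465.4,  94.3, 110.5])] [532.6  22.9 110.5] [np.float64(112.12257188697419), np.float64(160.67019057672752), np.float64(110.6716630706243), np.float64(160.36025334499513)]
yaw 0.14606236465564829 0.1411329245885401
stage [array([616.5, 159.4, 118. ]), array([651.5, -83.4, 118. ]), array([ 448.3, -112.3,  118. ]), array([410.9, 129.5, 118. ])] [531.8  23.3 118. ]
done [537.1 -14.6 122. ] free ring [527.8  63.4 110.5] win [526.4  63.8 107. ]
lights [array([ 602.9, -298.4,  115. ]), array([ 597.4, -347.9,  115. ]), array([ 567.7, -288.7,  115. ]), array([ 562.8, -338.1,  115. ])]
ring [ 582.2 -318.2  115. ]
tray [548.9 324.8   9. ]
jar [354.6 177.4  58. ] pen [703.2 185.3   6. ]
[704.  396.1  15. ]
[406.6 254.8  15. ]
[396.5 363.7  15. ]
[525.  489.5  15. ]
cam [ 361.2   76.4 1464.9]
```

```bash
cat >> h.py <<'E'
def Rt(s): return Ro.from_euler('xyz',s['tcp_rot']).as_matrix()
def camtool(i,s):
    K,R,t=cam(i);T=Rt(s);return T.T@(-R.T@t-s['eef_pos']),T.T@R.T
def plan(s,P,Rg):
    T=Rt(s);d=T.T@(np.array(P)-s['eef_pos'])/10;rv=Ro.from_matrix(T.T@Rg).as_rotvec()
    print("shift cm (tool)",d.round(3),"rotvec",rv.round(4))
def down(yaw): return Ro.from_euler('xyz',[np.pi,0,yaw]).as_matrix()
E
python3 - <<'E'
from h import *
from rig import r
np.set_printoptions(precision=3,suppress=True)
s=r.sense();i=r.camera_info("wrist");o,R=camtool(i,s);print(o);print(R)
for px,y in(((228,245),-42.5),((228,245),42.5),((412,245),42.5),((412,245),-42.5)):
    d=R@np.linalg.inv(i['K'])@np.array([*px,1.]);k=(y-o[1])/d[1];print(px,y,o+k*d)
yaw=.1435+np.pi/2
plan(s,[537.4,324.5,200],down(yaw))
E
```

```text
[  65.232    0.317 -141.122]
[[ 0.    -0.966 -0.257]
 [ 1.     0.    -0.001]
 [ 0.001 -0.257  0.966]]
(228, 245) -42.5 [  8.099 -42.5   -10.383]
(228, 245) 42.5 [ 121.519   42.5   -269.925]
(412, 245) 42.5 [  9.212  42.5   -12.831]
(412, 245) -42.5 [ 122.094  -42.5   -271.343]
shift cm (tool) [ 61.062 -77.043   3.156] rotvec [-0.001 -0.001 -1.405]
```

```bash
python3 - <<'E'
import cv2,numpy as np
f=cv2.imread("pics/wrist0.png")[220:360,150:490]
cv2.imwrite("pics/w0c.png",cv2.resize(np.clip(f*2.5,0,255).astype(np.uint8),None,fx=2.3,fy=2.3,interpolation=cv2.INTER_CUBIC))
E
```

```text
(no output)
```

View pics/w0c.png

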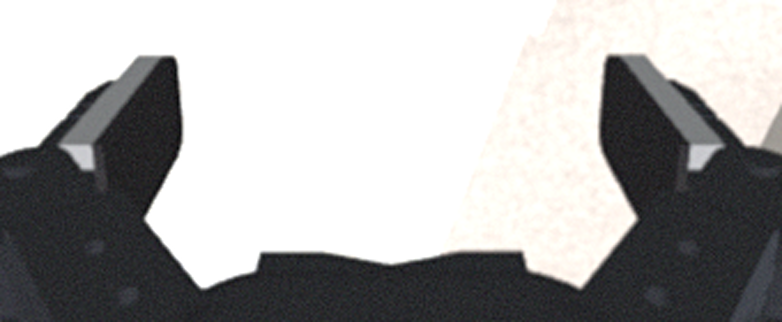

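```bash
cat >> h.py <<'E'
def rows(s,P,Rg,N,Nr=None,g=1.0,hold=0):
    """interpolated rows from the present pose to P,Rg"""
    Nr=Nr or N;P=np.array(P,float)
    T0=Rt(s);rv=Ro.from_matrix(T0.T@Rg).as_rotvec();p=s['eef_pos'].copy();T=T0.copy();out=[]
    for k in range(N):
        q=s['eef_pos']+(P-s['eef_pos'])*(k+1)/N
        d=(T.T@(q-p)/10).round(2);w=(rv/Nr).round(3) if k<Nr else np.zeros(3)
        p=p+T@d*10;T=T@Ro.from_rotvec(w).as_matrix()
        out.append(" ".join(f"{v:g}" for v in [*(d+0.),*(w+0.),g]))
    out+=[f"0 0 0 0 0 0 {g:g}"]*hold
    for k in range(0,len(out),8): print("; ".join(out[k:k+8]))
    print("end err",(p-P).round(2),"rot err",Ro.from_matrix(T.T@Rg).as_rotvec().round(3))
E
python3 - <<'E'
from h import *
from rig import r
s=r.sense()
s['eef_pos']=np.array([189.946,-595.44,231.281]);
s['tcp_rot']=np.array([np.pi,0,.309])
rows(s,[537.4,324.5,130],down(.1435+np.pi/2),23,12,1,1)
E
```

```text
2.66 -3.35 0.44 0 0 -0.117 1; 3.02 -3.02 0.44 0 0 -0.117 1; 3.36 -2.64 0.44 0 0 -0.117 1; 3.65 -2.24 0.44 0 0 -0.117 1; 3.88 -1.79 0.44 0 0 -0.117 1; 4.07 -1.33 0.44 0 0 -0.117 1; 4.19 -0.84 0.44 0 0 -0.117 1; 4.26 -0.35 0.44 0 0 -0.117 1
4.27 0.15 0.44 0 0 -0.117 1; 4.23 0.65 0.44 0 0 -0.117 1; 4.12 1.14 0.44 0 0 -0.117 1; 3.96 1.61 0.44 0 0 -0.117 1; 3.74 2.06 0.44 0 0 0 1; 3.75 2.06 0.44 0 0 0 1; 3.74 2.06 0.45 0 0 0 1; 3.75 2.07 0.44 0 0 0 1
3.74 2.06 0.44 0 0 0 1; 3.75 2.06 0.44 0 0 0 1; 3.75 2.06 0.44 0 0 0 1; 3.74 2.07 0.44 0 0 0 1; 3.75 2.06 0.44 0 0 0 1; 3.74 2.06 0.44 0 0 0 1; 3.75 2.06 0.44 0 0 0 1; 0 0 0 0 0 0 1
end err [-0.03  0.03 -0.02] rot err [-0.     0.    -0.001]
```

jog_arm --increments "2.66 -3.35 0.1 0 0 -0.117 1; 3.02 -3.02 0.1 0 0 -0.117 1; 3.36 -2.64 0.1 0 0 -0.117 1; 3.65 -2.24 0.1 0 0 -0.117 1; 3.88 -1.79 0.1 0 0 -0.117 1; 4.07 -1.33 0.1 0 0 -0.117 1; 4.19 -0.84 0.1 0 0 -0.117 1; 4.26 -0.35 0.1 0 0 -0.117 1"

```text
clock: 0.95
eef_pos: [311.0, -273.8, 223.2]
tcp_rot: [3.141, -0.0, 1.249]
contact_force: [0.9, -0.7, -0.3]
opening: 0.999
```

jog_arm --increments "4.27 0.15 0.1 0 0 -0.117 1; 4.23 0.65 0.1 0 0 -0.117 1; 4.12 1.14 0.1 0 0 -0.117 1; 3.96 1.61 0.1 0 0 -0.117 1; 3.74 2.06 0.1 0 0 0 1; 3.75 2.06 0.1 0 0 0 1; 3.74 2.06 0.1 0 0 0 1; 3.75 2.07 0.1 0 0 0 1"

```text
clock: 1.75
eef_pos: [432.1, 46.3, 215.3]
tcp_rot: [3.141, 0.0, 1.713]
contact_force: [0.5, -1.6, 0.7]
opening: 1.002
```

jog_arm --increments "3.74 2.06 1.2 0 0 0 1; 3.75 2.06 1.2 0 0 0 1; 3.75 2.06 1.2 0 0 0 1; 3.74 2.07 1.2 0 0 0 1; 3.75 2.06 1.2 0 0 0 1; 3.74 2.06 1.2 0 0 0 1; 3.75 2.06 1.2 0 0 0 1; 0 0 0 0 0 0 1"

```text
clock: 2.55
eef_pos: [538.3, 328.6, 129.2]
tcp_rot: [-3.141, -0.001, 1.715]
contact_force: [-0.0, -0.1, -0.3]
opening: 0.999
```

```bash
cat >> h.py <<'E'
def snap(n,tag):
    from rig import r
    import pickle
    s=r.sense();i=r.camera_info(n);f=r.grab_frame(n)[:,:,::-1].copy()
    cv2.imwrite(f"pics/{tag}.png",f);pickle.dump((s,i),open(f"pics/{tag}.pkl","wb"))
    print({k:np.round(s[k],3) for k in("clock","eef_pos","tcp_rot","contact_force","opening")});return s,i,f
E
python3 -c "
from h import *
snap('wrist','w1')"
```

```text
{'clock': np.float64(2.55), 'eef_pos': array([538.261, 328.574, 129.221]), 'tcp_rot': array([-3.141e+00, -1.000e-03,  1.715e+00]), 'contact_force': array([-0.035, -0.073, -0.267]), 'opening': np.float64(0.999)}
```

View pics/w1.png

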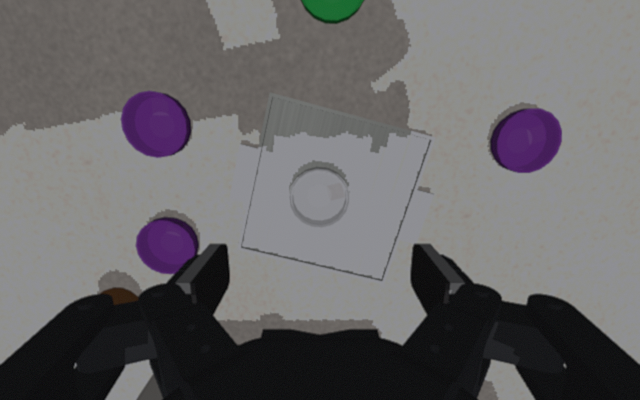

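```bash
python3 - <<'E'
import cv2,numpy as np
f=cv2.imread("pics/w1.png")[150:240,270:370]
cv2.imwrite("pics/w1c.png",cv2.resize(np.clip((f.astype(float)-60)*2,0,255).astype(np.uint8),None,fx=6,fy=6,interpolation=cv2.INTER_CUBIC))
E
```

```text
(no output)
```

View pics/w1c.png

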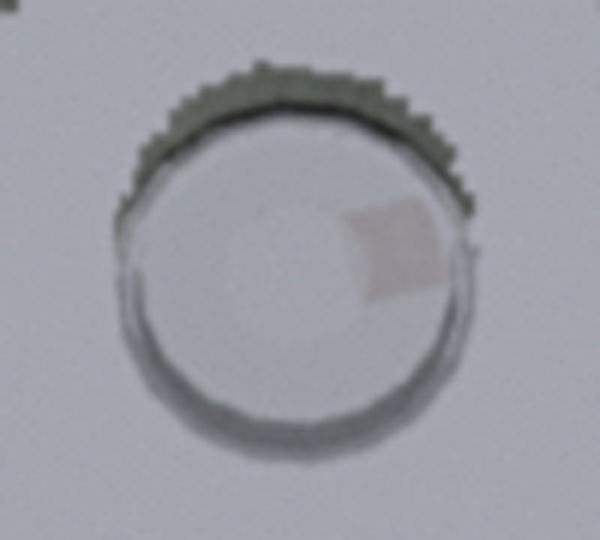

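```bash
cat >> h.py <<'E'
def overlay(tag,out,circles,box,sc,g=2,b=60):
    import pickle
    s,i=pickle.load(open(f"pics/{tag}.pkl","rb"));f=cv2.imread(f"pics/{tag}.png")
    x0,y0,x1,y1=box
    c=cv2.resize(np.clip((f[y0:y1,x0:x1].astype(float)-b)*g,0,255).astype(np.uint8),None,fx=sc,fy=sc,interpolation=cv2.INTER_CUBIC)
    th=np.linspace(0,2*np.pi,73)
    for P,rad,z,col in circles:
        q=proj(i,np.c_[P[0]+rad*np.cos(th),P[1]+rad*np.sin(th),z+0*th])
        q=((q-[x0,y0]+.5)*sc-.5).round().astype(int)
        cv2.polylines(c,[q.reshape(-1,1,2)],True,col,1)
    cv2.imwrite(f"pics/{out}.png",c);return s,i
E
python3 - <<'E'
from h import *
import pickle
s,i=pickle.load(open("pics/w1.pkl","rb"))
u=lambda p,z:back(i,uc(p,270,150,6),z)
print(u((296,285),16),u((116,260),16),u((476,260),16),u((296,103),21),u((296,462),11),u((296,462),21),u((296,103),11))
P=u((296,283),16)
overlay("w1","w1o",[(P,27,21,(0,0,255)),(P,27,11,(0,200,0)),(P,25,6,(255,0,0))],(270,150,370,240),6)
E
```

```text
[538.2081917  327.23476993  16.        ] [511.9653486  327.17536183  16.        ] [563.38069361 334.67182377  16.        ] [534.29523248 354.25822405  21.        ] [542.36731907 298.51602679  11.        ] [541.86293391 302.1416468   21.        ] [534.49622844 352.72195801  11.        ]
```

View pics/w1o.png

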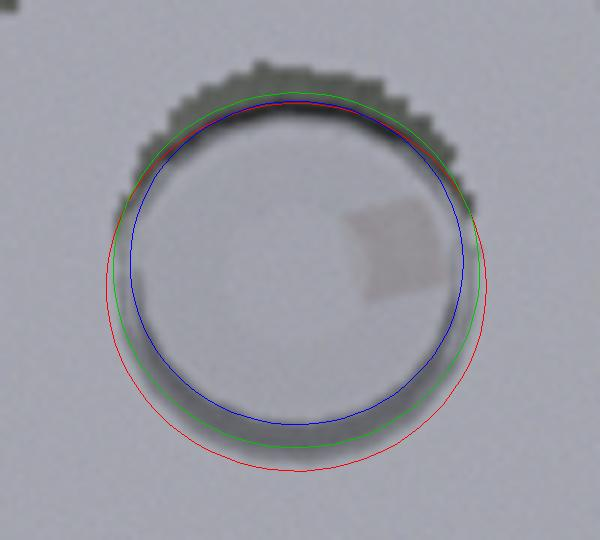

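The wrist view shows the clear dish on the tray, centred near (319,197) px, about (538.2, 327.8) mm. The purple and green look-alikes are well away from it. I'll descend now.

jog_arm --increments "-0.08 0 2 0 0 0 1; 0 0 2.5 0 0 0 1; 0 0 2.5 0 0 0 1; 0 0 2 0 0 0 1; 0 0 1.5 0 0 0 1; 0 0 1 0 0 0 1; 0 0 0.57 0 0 0 1; 0 0 0 0 0 0 1"

```text
clock: 3.4
eef_pos: [537.6, 323.4, 10.4]
tcp_rot: [-3.141, 0.0, 1.713]
contact_force: [-0.9, -0.3, -0.1]
opening: 1.006
```

```bash
python3 -c "
from h import *
snap('wrist','w2')"
```

```text
{'clock': np.float64(3.4), 'eef_pos': array([537.558, 323.393,  10.363]), 'tcp_rot': array([-3.141,  0.   ,  1.713]), 'contact_force': array([-0.863, -0.298, -0.127]), 'opening': np.float64(1.006)}
```

View pics/w2.png

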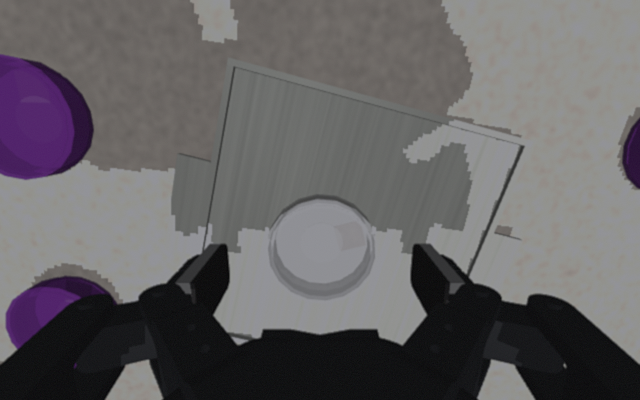

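```bash
python3 - <<'E'
from h import *
from rig import r
print(r.sense()['qvel'].round(3))
s,i,f=snap('wrist','w3')
print(r.sense()['eef_pos'])
P=back(i,(322,248),16);print(P)
P=np.array([538,325.5,0])
overlay("w3","w3o",[(P,27,21,(0,0,255)),(P,27,11,(0,200,0)),(P,25,6,(255,0,0))],(255,180,390,310),5)
E
```

```text
[ 0.    -0.011 -0.007  0.001  0.003  0.001]
{'clock': np.float64(3.45), 'eef_pos': array([537.867, 323.657,  10.896]), 'tcp_rot': array([ 3.141, -0.   ,  1.713]), 'contact_force': array([-0.212, -0.034,  0.251]), 'opening': np.float64(0.999)}
[538.09602243 323.87372021  11.24886369]
[538.81581887 327.60373866  16.        ]
```

View pics/w3o.png

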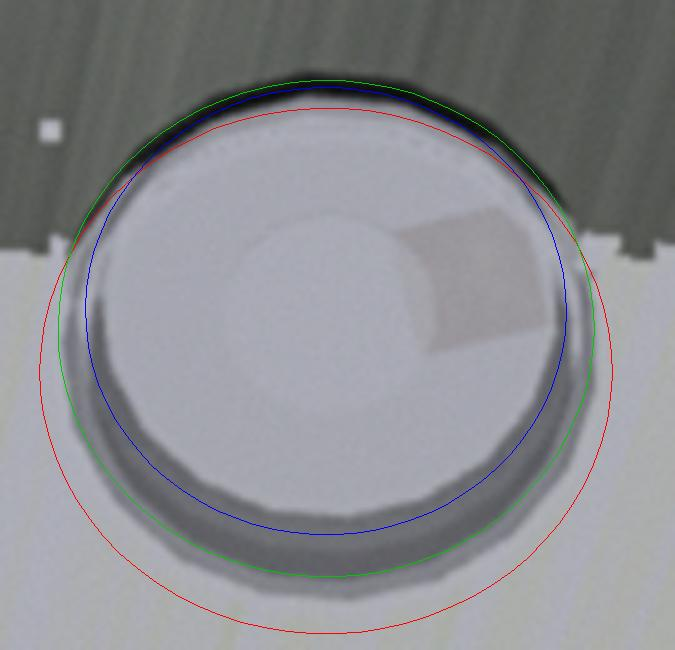

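```bash
python3 - <<'E'
from h import *
P=np.array([538.6,326.5,0])
a=[(P,24.5,21,(0,0,255)),(P,27,11,(0,200,0)),(P,25,6,(255,0,0))]
overlay("w3","w3o",a,(255,180,390,310),5)
overlay("w1","w1o",a,(270,150,370,240),5)
A=cv2.imread("pics/w3o.png");B=cv2.imread("pics/w1o.png")
C=np.zeros((600,800,3),np.uint8);A=cv2.resize(A,(420,404));C[:404,:420]=A;B=cv2.resize(B,(380,342));C[:342,420:]=B
cv2.imwrite("pics/cmp.png",C)
E
```

```text
(no output)
```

View pics/cmp.png

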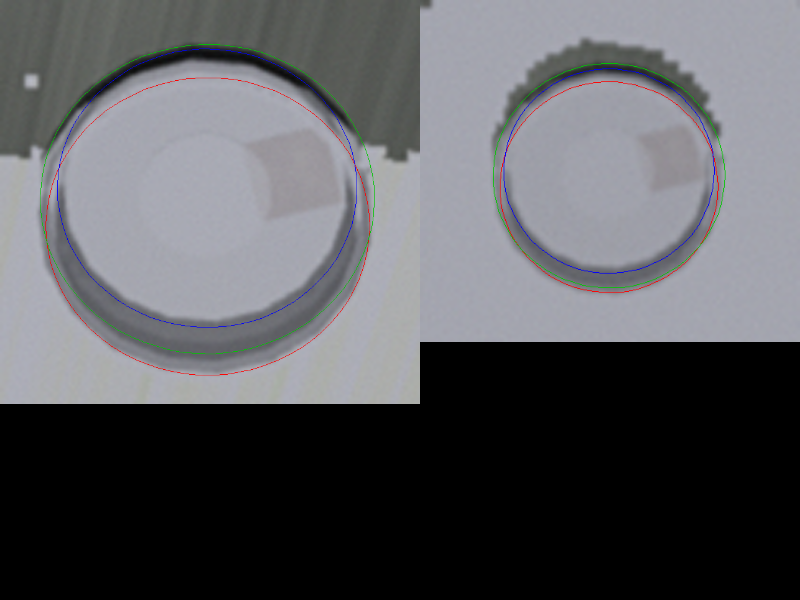

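The dish is now at about (538.2, 326) mm. I'll trim the position and close.

jog_arm --increments "0.18 0 0.22 0 0 0 1; 0 0 0 0 0 0 1; 0 0 0 0 0 0 -1; 0 0 0 0 0 0 -1; 0 0 0 0 0 0 -1; 0 0 0 0 0 0 -1; 0 0 0 0 0 0 -1; 0 0 0 0 0 0 -1" --squeeze 30

```text
clock: 4.3
eef_pos: [537.4, 325.5, 8.9]
tcp_rot: [3.142, -0.0, 1.713]
contact_force: [-1.0, -0.8, 4.9]
opening: 0.618
```

```bash
python3 -c "
from h import *
snap('wrist','w4')"
```

```text
{'clock': np.float64(4.3), 'eef_pos': array([537.43 , 325.539,   8.885]), 'tcp_rot': array([ 3.142, -0.   ,  1.713]), 'contact_force': array([-1.027, -0.759,  4.909]), 'opening': np.float64(0.618)}
```

View pics/w4.png

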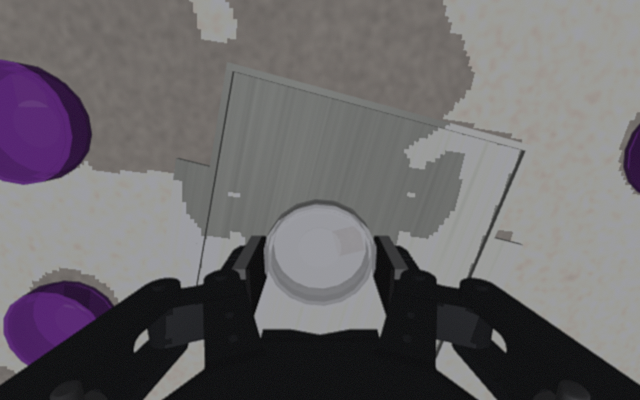

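jog_arm --increments "0 0 0 0 0 0 -1; 0 0 0 0 0 0 -1; 0 0 -0.5 0 0 0 -1; 0 0 -1.5 0 0 0 -1; 0 0 -2 0 0 0 -1; 0 0 -2 0 0 0 -1; 0 0 -1 0 0 0 -1; 0 0 0 0 0 0 -1"

```text
clock: 5.15
eef_pos: [538.5, 326.1, 80.6]
tcp_rot: [3.138, -0.001, 1.713]
contact_force: [0.7, -0.2, -0.7]
opening: 0.614
```

```bash
python3 -c "
from h import *
s,i,f=snap('wrist','w5')
rows(s,[534.7,8,160],down(.1435+np.pi/2),9,9,-1,7)
"
```

```text
{'clock': np.float64(5.15), 'eef_pos': array([538.501, 326.111,  80.552]), 'tcp_rot': array([ 3.138e+00, -1.000e-03,  1.713e+00]), 'contact_force': array([ 0.74 , -0.199, -0.677]), 'opening': np.float64(0.614)}
-3.49 -0.54 -0.89 0 0 0 -1; -3.49 -0.54 -0.89 0 0 0 -1; -3.5 -0.54 -0.89 0 0 0 -1; -3.49 -0.54 -0.89 0 0 0 -1; -3.49 -0.54 -0.89 0 0 0 -1; -3.49 -0.54 -0.88 0 0 0 -1; -3.49 -0.53 -0.89 0 0 0 -1; -3.49 -0.54 -0.89 0 0 0 -1
-3.5 -0.54 -0.89 0 0 0 -1; 0 0 0 0 0 0 -1; 0 0 0 0 0 0 -1; 0 0 0 0 0 0 -1; 0 0 0 0 0 0 -1; 0 0 0 0 0 0 -1; 0 0 0 0 0 0 -1; 0 0 0 0 0 0 -1
end err [ 0.04 -0.03 -0.02] rot err [ 0.003 -0.001 -0.001]
```

View pics/w5.png

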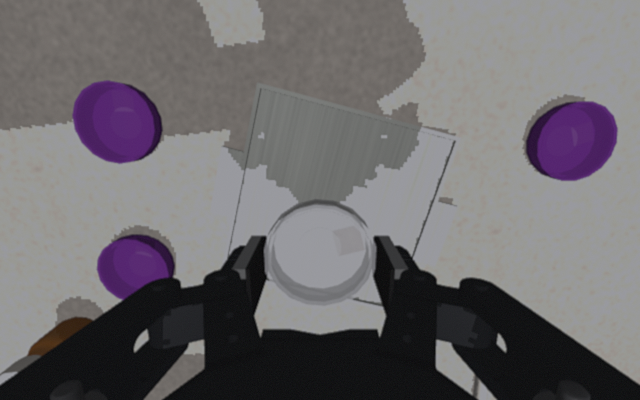

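jog_arm --increments "-1.5 -0.3 -3 0 0 0 -1; -3 -0.5 -3 0 0 0 -1; -4.5 -0.7 -2 0 0 0 -1; -4.8 -0.7 0 0 0 0 -1; -4.8 -0.7 0 0 0 0 -1; -4.8 -0.7 0 0 0 0 -1; -4.8 -0.7 0 0 0 0 -1; -3.24 -0.54 0 0 0 0 -1"

```text
clock: 6.0
eef_pos: [533.0, 4.6, 157.5]
tcp_rot: [-3.14, 0.0, 1.712]
contact_force: [-0.0, -0.6, -1.2]
opening: 0.614
```

jog_arm --increments "0 0 0 0 0 0 -1; 0 0 0 0 0 0 -1; 0 0 0 0 0 0 -1; 0 0 0 0 0 0 -1; 0 0 0 0 0 0 -1; 0 0 0 0 0 0 -1; 0 0 0 0 0 0 -1; 0 0 0 0 0 0 -1"

```text
clock: 6.8
eef_pos: [534.0, 7.6, 158.4]
tcp_rot: [-3.142, 0.0, 1.713]
contact_force: [-0.2, 0.5, -1.1]
opening: 0.613
```

```bash
python3 -c "
from h import *
s,i,f=snap('wrist','w6')
from rig import r
print(r.sense()['qvel'].round(3))
"
```

```text
{'clock': np.float64(6.8), 'eef_pos': array([533.975,   7.587, 158.393]), 'tcp_rot': array([-3.142,  0.   ,  1.713]), 'contact_force': array([-0.175,  0.459, -1.065]), 'opening': np.float64(0.613)}
[-0.003  0.    -0.001  0.001 -0.    -0.001]
```

View pics/w6.png

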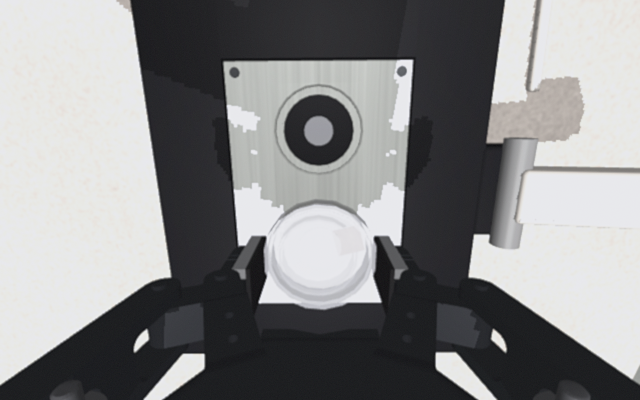

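```bash
python3 - <<'E'
from h import *
import pickle
s,i=pickle.load(open("pics/w6.pkl","rb"))
c,R=camtool(i,s);print("cam tool",c)
N=back(i,(318.5,129),110.5);print("nest",N)
N=np.array([527.3,64.6]);D=s['eef_pos'][:2]+Rt(s)[:2,0]*0.8;b=s['eef_pos'][2]-2.9
a=[(N,26.5,110.5,(0,0,255)),(N,22,107,(0,200,0)),(D,25,b,(255,0,0)),(D,27,b+5,(0,200,0)),(D,24.5,b+15,(0,0,255))]
overlay("w6","w6o",a,(255,70,385,310),2.4,1,0)
overlay("w6","w6n",a,(265,75,375,185),5,1,0)
overlay("w6","w6d",a,(255,190,385,310),5,1.3,60)
E
```

```text
cam tool [  64.72169417    0.30000552 -141.14604565]
nest [525.37005989  65.39085155 110.5       ]
```

View pics/w6n.png

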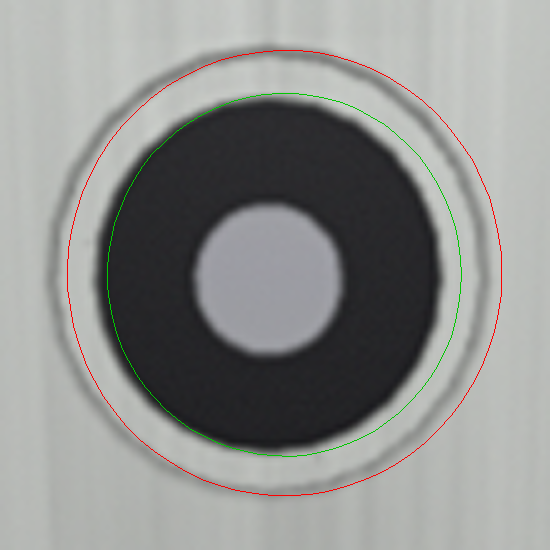

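View pics/w6d.png

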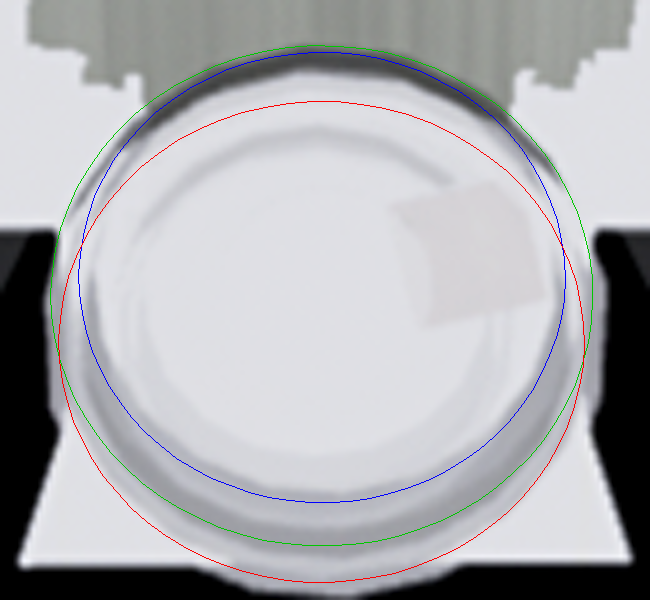

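```bash
python3 -c "
from h import *
from rig import r
rows(r.sense(),[526.2,63.8,130],down(.1435+np.pi/2),3,3,-1,5)
"
```

```text
1.89 0.01 0.95 0 0 0 -1; 1.9 0.01 0.94 0 0 0 -1; 1.89 0.01 0.95 0 0 0 -1; 0 0 0 0 0 0 -1; 0 0 0 0 0 0 -1; 0 0 0 0 0 0 -1; 0 0 0 0 0 0 -1; 0 0 0 0 0 0 -1
end err [ 0.05 -0.04  0.01] rot err [ 0.     0.    -0.001]
```

jog_arm --increments "1.89 0.01 0.95 0 0 0 -1; 1.9 0.01 0.94 0 0 0 -1; 1.89 0.01 0.95 0 0 0 -1; 0 0 0 0 0 0 -1; 0 0 0 0 0 0 -1; 0 0 0 0 0 0 -1; 0 0 0 0 0 0 -1; 0 0 0 0 0 0 -1"

```text
clock: 7.65
eef_pos: [526.5, 63.1, 130.3]
tcp_rot: [3.141, 0.0, 1.712]
contact_force: [-0.0, -0.7, 0.8]
opening: 0.617
```

```bash
python3 - <<'E'
from h import *
s,i,f=snap('wrist','w7')
N=np.array([525.4,64.8]);T=Rt(s);D=s['eef_pos'][:2]+T[:2,0]*1.0+T[:2,1]*.2;b=s['eef_pos'][2]-2.9
a=[(N,26.5,110.5,(0,0,255)),(D,25,b,(255,0,0)),(D,27,b+5,(0,200,0)),(D,24.5,b+15,(0,0,255))]
overlay("w7","w7o",a,(240,170,400,310),4.5,1,0)
E
```

```text
{'clock': np.float64(7.65), 'eef_pos': array([526.533,  63.082, 130.331]), 'tcp_rot': array([3.141, 0.   , 1.712]), 'contact_force': array([-0.043, -0.656,  0.791]), 'opening': np.float64(0.617)}
```

View pics/w7o.png

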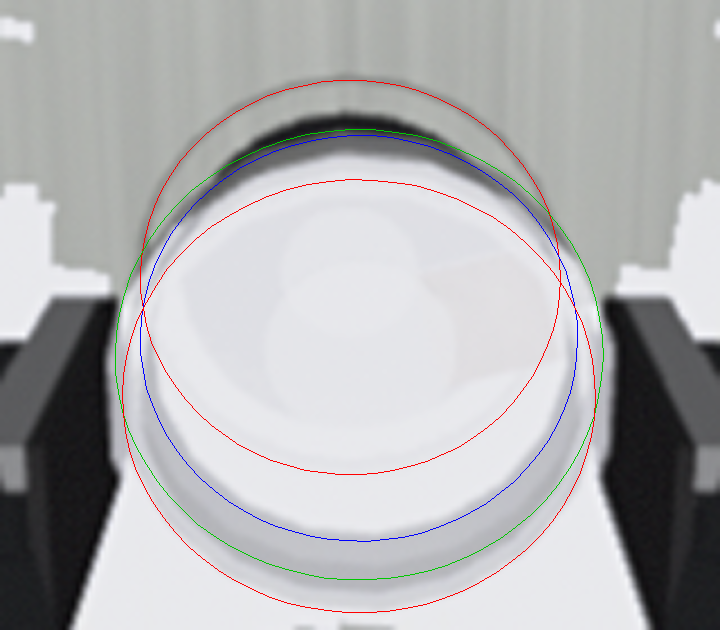

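View pics/w7.png

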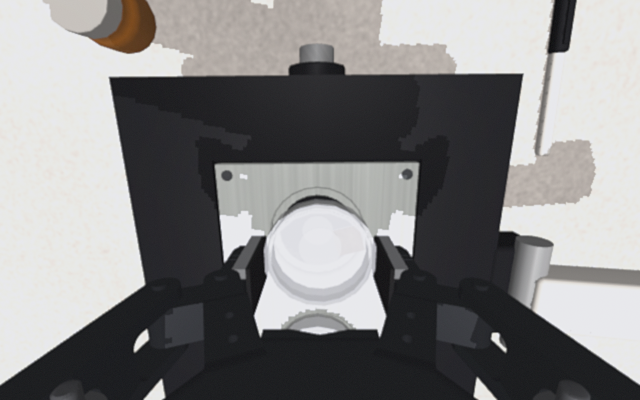

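```bash
python3 - <<'E'
from h import *
overlay("w7","w7p",[],(260,175,380,235),6.5,3,130)
N=np.array([525.4,64.8])
overlay("w7","w7q",[(N,26.5,110.5,(0,0,255)),(N,22,107,(0,200,0))],(260,175,380,235),6.5,3,130)
A=np.vstack([cv2.imread("pics/w7p.png")[:290],cv2.imread("pics/w7q.png")[:290]]);cv2.imwrite("pics/w7r.png",A)
E
```

```text
(no output)
```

View pics/w7r.png

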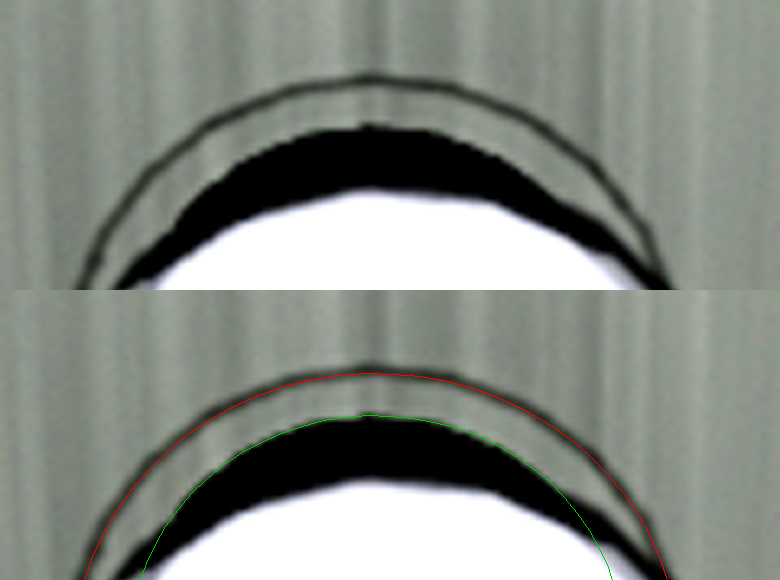

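jog_arm --increments "0.13 -0.11 0.4 0 0 0 -1; 0 0 0.4 0 0 0 -1; 0 0 0.4 0 0 0 -1; 0 0 0 0 0 0 -1; 0 0 0 0 0 0 -1; 0 0 0 0 0 0 -1; 0 0 0 0 0 0 -1; 0 0 0 0 0 0 -1"

```text
clock: 8.5
eef_pos: [525.1, 64.8, 118.1]
tcp_rot: [3.141, -0.0, 1.713]
contact_force: [0.8, -0.0, 0.4]
opening: 0.611
```

```bash
python3 - <<'E'
from h import *
s,i,f=snap('wrist','w8')
N=np.array([525.3,65.2]);T=Rt(s);D=s['eef_pos'][:2]+T[:2,0]*1.0+T[:2,1]*.2;b=s['eef_pos'][2]-2.9
print(D-N,b)
a=[(N,26.5,110.5,(0,0,255)),(D,25,b,(255,0,0)),(D,27,b+5,(0,200,0)),(D,24.5,b+15,(0,0,255))]
overlay("w8","w8o",a,(255,185,385,305),5,2.2,110)
overlay("w8","w8p",[],(255,185,385,305),5,2.2,110)
E
```

```text
{'clock': np.float64(8.5), 'eef_pos': array([525.097,  64.809, 118.12 ]), 'tcp_rot': array([ 3.141, -0.   ,  1.713]), 'contact_force': array([ 0.756, -0.037,  0.362]), 'opening': np.float64(0.611)}
[-0.14640098  0.62696972] 115.2199335338584
```

View pics/w8o.png

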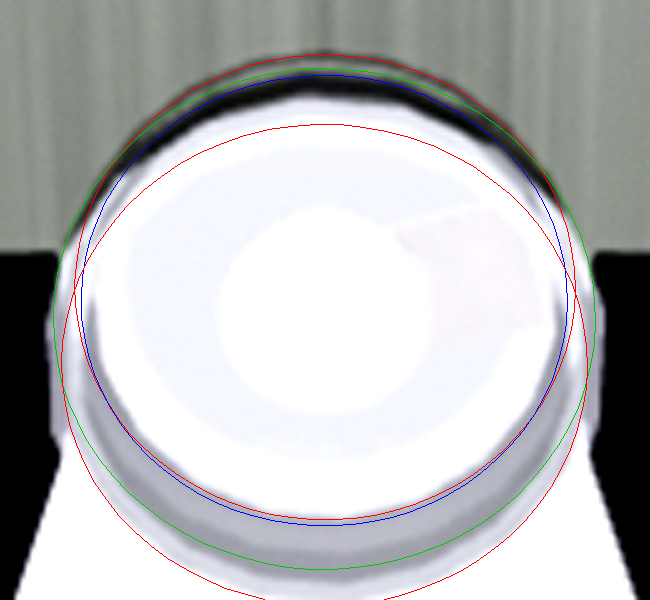

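View pics/w8p.png

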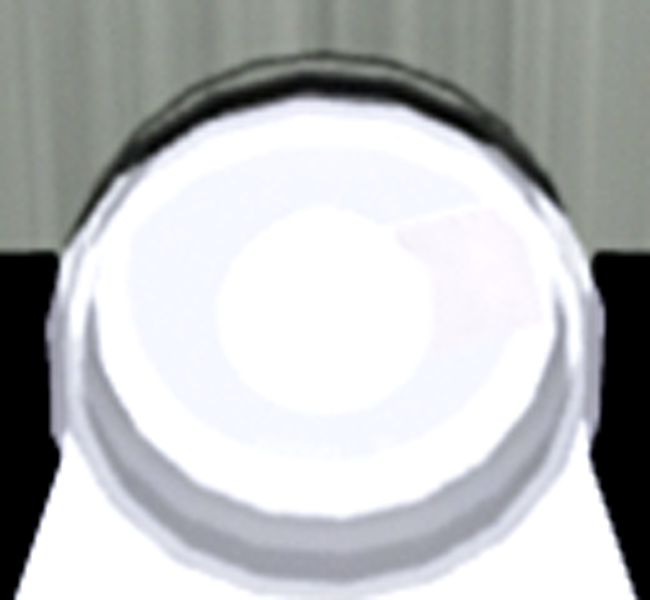

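jog_arm --increments "-0.06 0 0.1 0 0 0 -1; 0 0 0.2 0 0 0 -1; 0 0 0.15 0 0 0 -1; 0 0 0.15 0 0 0 -1; 0 0 0.1 0 0 0 -1; 0 0 0 0 0 0 -1; 0 0 0 0 0 0 -1; 0 0 0 0 0 0 -1"

```text
clock: 9.35
eef_pos: [525.1, 64.2, 111.1]
tcp_rot: [3.141, -0.0, 1.713]
contact_force: [0.3, 0.1, 0.3]
opening: 0.613
```

jog_arm --increments "0 0 0.05 0 0 0 -1; 0 0 0.05 0 0 0 -1; 0 0 0 0 0 0 -1; 0 0 0 0 0 0 -1; 0 0 0.05 0 0 0 -1; 0 0 0 0 0 0 -1; 0 0 0 0 0 0 -1; 0 0 0 0 0 0 -1"

```text
clock: 10.15
eef_pos: [525.1, 64.2, 109.9]
tcp_rot: [3.141, -0.0, 1.713]
contact_force: [-2.0, 0.4, 5.2]
opening: 0.612
```

```bash
python3 - <<'E'
from h import *
from rig import r
for k in range(3): print(r.sense()['contact_force'].round(2),r.sense()['wrist_torque'].round(2),r.sense()['eef_pos'].round(2))
snap('wrist','w9')
overlay("w9","w9p",[],(255,185,385,305),5,2.2,110)
E
```

```text
[-2.01  0.41  5.16] [-0.01  0.33  0.04] [525.09  64.17 109.9 ]
[-2.01  0.41  5.16] [-0.01  0.33  0.04] [525.09  64.17 109.9 ]
[-2.01  0.41  5.16] [-0.01  0.33  0.04] [525.09  64.17 109.9 ]
{'clock': np.float64(10.15), 'eef_pos': array([525.094,  64.167, 109.898]), 'tcp_rot': array([ 3.141, -0.   ,  1.713]), 'contact_force': array([-2.011,  0.415,  5.161]), 'opening': np.float64(0.612)}
```

View pics/w9p.png

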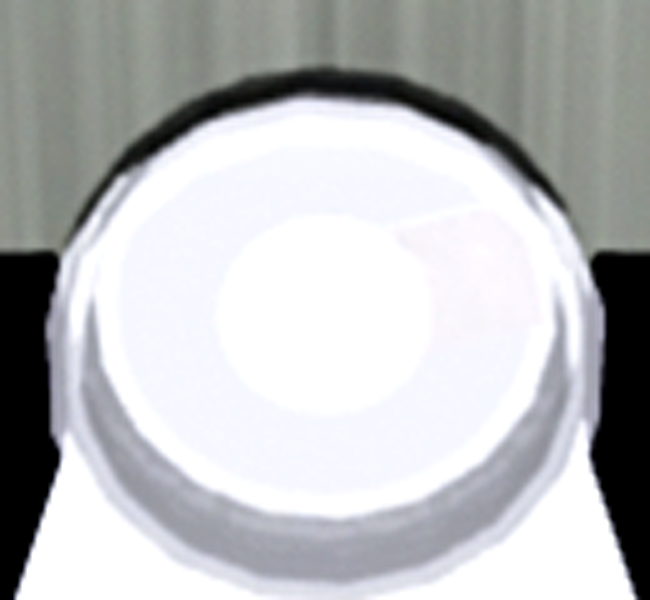

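jog_arm --increments "0 0 0 0 0 0 1; 0 0 0 0 0 0 1; 0 0 0 0 0 0 1; 0 0 0 0 0 0 1; 0 0 0 0 0 0 1; 0 0 -1 0 0 0 1; 0 0 -1 0 0 0 1; 0 0 -1 0 0 0 1"

```text
clock: 11.0
eef_pos: [525.4, 64.2, 140.7]
tcp_rot: [3.141, 0.0, 1.713]
contact_force: [0.1, 0.3, -0.2]
opening: 1.004
```

```bash
python3 - <<'E'
from h import *
from rig import r
s=r.sense();print(s['eef_pos'],s['opening'],s['contact_force'])
T=Rt(s);N=np.array([525.3,65.2]);U=N-80*T[:2,0];print(U)
rows(s,[*(U-0*T[:2,0]),175],down(.1435+np.pi/2),4,4,1,4)
E
```

```text
[525.35268067  64.23291856 140.73406804] 1.0043380877198027 [ 0.05573198  0.32037575 -0.17948304]
[536.6263219  -13.99415655]
-1.98 0 -0.86 0 0 0 1; -1.97 0.01 -0.85 0 0 0 1; -1.98 0 -0.86 0 0 0 1; -1.97 0 -0.86 0 0 0 1; 0 0 0 0 0 0 1; 0 0 0 0 0 0 1; 0 0 0 0 0 0 1; 0 0 0 0 0 0 1
end err [-0.01  0.03  0.04] rot err [ 0.001  0.    -0.001]
```

jog_arm --increments "-1.98 0 -0.86 0 0 0 1; -1.97 0.01 -0.85 0 0 0 1; -1.98 0 -0.86 0 0 0 1; -1.97 0 -0.86 0 0 0 1; 0 0 0 0 0 0 1; 0 0 0 0 0 0 1; 0 0 0 0 0 0 1; 0 0 0 0 0 0 1"

```text
clock: 11.8
eef_pos: [535.9, -13.3, 173.5]
tcp_rot: [-3.141, -0.0, 1.714]
contact_force: [-0.1, 0.2, -0.1]
opening: 1.001
```

```bash
python3 - <<'E'
from h import *
s,i,f=snap('wrist','w10')
N=np.array([525.3,65.2]);T=Rt(s);U=N-80*T[:2,0]
a=[]
for c in(N,U): a+=[(c,25,107,(255,0,0)),(c,27,112,(0,200,0)),(c,24.5,122,(0,0,255)),(c,26.5,110.5,(0,255,255))]
overlay("w10","w10o",a,(250,60,390,260),3,1.5,50)
overlay("w10","w10p",[],(250,60,390,260),3,1.5,50)
cv2.imwrite("pics/w10q.png",np.hstack([cv2.imread("pics/w10p.png")[:,:400],cv2.imread("pics/w10o.png")[:,:400]]))
E
```

```text
{'clock': np.float64(11.8), 'eef_pos': array([535.949, -13.263, 173.493]), 'tcp_rot': array([-3.141, -0.   ,  1.714]), 'contact_force': array([-0.102,  0.183, -0.122]), 'opening': np.float64(1.001)}
```

View pics/w10q.png

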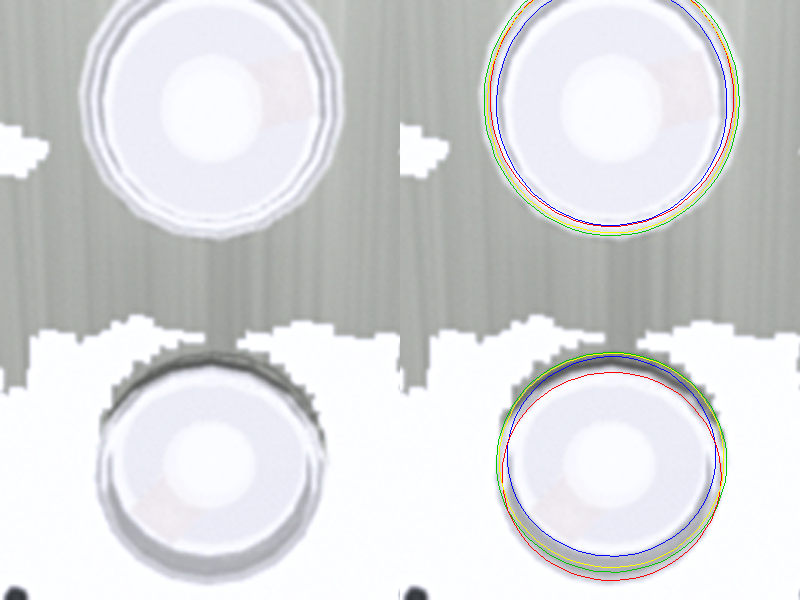

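View pics/w10.png

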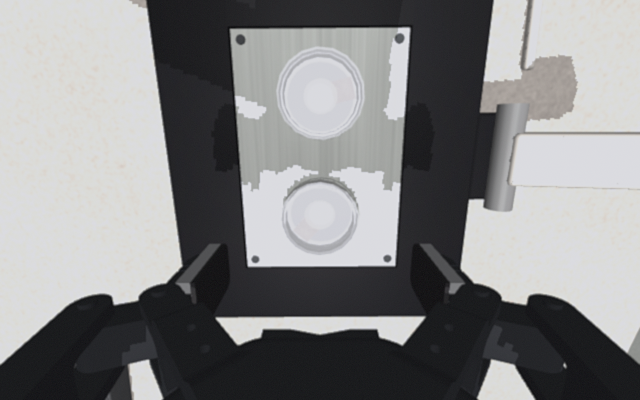

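The fresh dish is seated concentrically: its overlay at z = 107 fits the way the other dish's does. Next I'll grasp the finished dish.

jog_arm --increments "-0.07 0.03 1.5 0 0 0 1; 0 0 1.8 0 0 0 1; 0 0 1.5 0 0 0 1; 0 0 0.9 0 0 0 1; 0 0 0.5 0 0 0 1; 0 0 0.1 0 0 0 1; 0 0 0 0 0 0 1; 0 0 0 0 0 0 1"

```text
clock: 12.65
eef_pos: [537.2, -14.6, 111.4]
tcp_rot: [3.141, 0.0, 1.713]
contact_force: [0.8, 0.7, 0.3]
opening: 1.002
```

```bash
python3 - <<'E'
from h import *
s,i,f=snap('wrist','w11')
c=np.array([536.4,-13.9]);a=[(c,25,107,(255,0,0)),(c,27,112,(0,200,0)),(c,24.5,122,(0,0,255))]
overlay("w11","w11o",a,(250,180,400,310),4.5,1.5,60)
E
```

```text
{'clock': np.float64(12.65), 'eef_pos': array([537.153, -14.63 , 111.358]), 'tcp_rot': array([3.141, 0.   , 1.713]), 'contact_force': array([0.804, 0.69 , 0.35 ]), 'opening': np.float64(1.002)}
```

View pics/w11o.png

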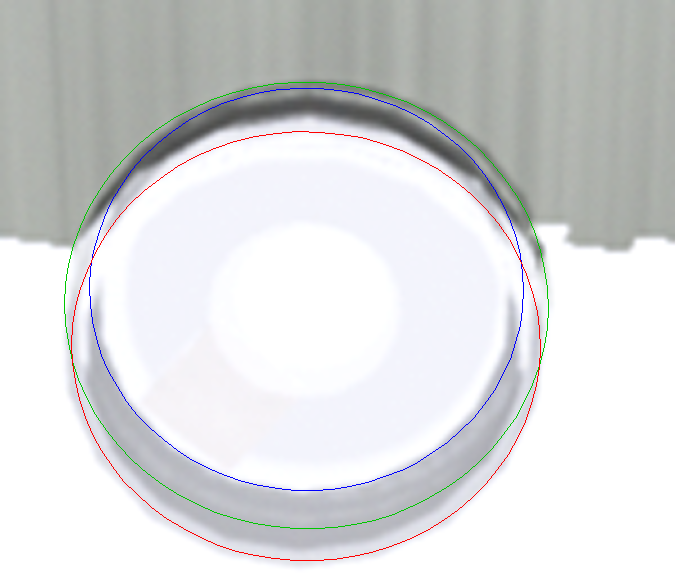

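jog_arm --increments "0.04 -0.06 0.13 0 0 0 1; 0 0 0 0 0 0 1; 0 0 0 0 0 0 1; 0 0 0 0 0 0 -1; 0 0 0 0 0 0 -1; 0 0 0 0 0 0 -1; 0 0 0 0 0 0 -1; 0 0 0 0 0 0 -1" --squeeze 30

```text
clock: 13.5
eef_pos: [536.1, -14.4, 109.8]
tcp_rot: [3.141, 0.0, 1.713]
contact_force: [-1.9, 0.2, 5.7]
opening: 0.611
```

jog_arm --increments "0 0 0 0 0 0 -1; 0 0 0 0 0 0 -1; 0 0 0 0 0 0 -1; 0 0 -0.2 0 0 0 -1; 0 0 -0.2 0 0 0 -1; 0 0 -0.3 0 0 0 -1; 0 0 0 0 0 0 -1; 0 0 0 0 0 0 -1"

```text
clock: 14.3
eef_pos: [536.1, -14.4, 116.6]
tcp_rot: [3.141, 0.0, 1.713]
contact_force: [0.4, 0.7, 0.3]
opening: 0.612
```

```bash
python3 - <<'E'
from h import *
s,i,f=snap('wrist','w12')
T=Rt(s);z=s['eef_pos'][2]-2.9;c=s['eef_pos'][:2]
a=[(c,25,z,(255,0,0)),(c,27,z+5,(0,200,0)),(c,24.5,z+15,(0,0,255))]
overlay("w12","w12o",a,(255,180,390,310),4.5,1.5,60)
E
```

```text
{'clock': np.float64(14.3), 'eef_pos': array([536.148, -14.363, 116.575]), 'tcp_rot': array([3.141, 0.   , 1.713]), 'contact_force': array([0.45 , 0.664, 0.334]), 'opening': np.float64(0.612)}
```

View pics/w12o.png

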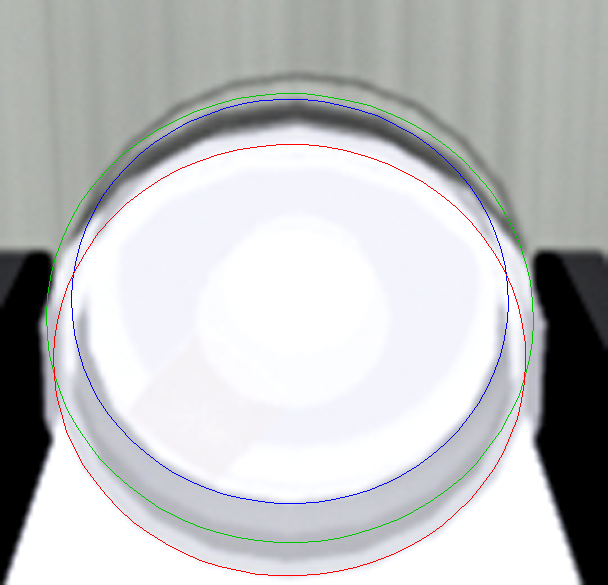

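```bash
cat >> h.py <<'E'
def reader_R(psi,tilt=np.radians(35)):
    # psi: direction of level axis e=(sin psi, cos psi)
    e=np.array([np.sin(psi),np.cos(psi),0]);h=np.array([-np.cos(psi),np.sin(psi),0])
    zr=np.sin(tilt)*h+np.cos(tilt)*np.array([0,0,1]);z=-zr
    return np.c_[e,np.cross(z,e),z],zr
OFF=np.array([0.3,0.2,2.85])
E
python3 - <<'E'
from h import *
from rig import r
Rg,zr=reader_R(.105);print(Rg)
W=np.array([582.2,-318.2,115]);D=W+100*zr;P=D-Rg@OFF;print("final",D,P)
s=r.sense();s['eef_pos']=s['eef_pos']+[0,0,80]
rows(s,P-75*Rg[:,0]+[0,0,5],Rg,11,8,-1,5)
E
```

```text
[[ 0.10480717  0.81464062  0.5704175 ]
 [ 0.99449256 -0.08585301 -0.06011492]
 [ 0.          0.57357644 -0.81915204]]
final [ 525.15824999 -312.18850776  196.91520443] [ 523.33818984 -312.2983574   199.13507247]
-3.33 -0.66 -0.07 -0.076 -0.009 0.03 -1; -3.34 -0.56 -0.09 -0.076 -0.009 0.03 -1; -3.36 -0.45 -0.09 -0.076 -0.009 0.03 -1; -3.38 -0.35 -0.1 -0.076 -0.009 0.03 -1; -3.38 -0.23 -0.08 -0.076 -0.009 0.03 -1; -3.39 -0.13 -0.07 -0.076 -0.009 0.03 -1; -3.39 -0.02 -0.04 -0.076 -0.009 0.03 -1; -3.39 0.08 -0.02 -0.076 -0.009 0.03 -1
-3.39 0.19 0.03 0 0 0 -1; -3.39 0.18 0.03 0 0 0 -1; -3.39 0.19 0.03 0 0 0 -1; 0 0 0 0 0 0 -1; 0 0 0 0 0 0 -1; 0 0 0 0 0 0 -1; 0 0 0 0 0 0 -1; 0 0 0 0 0 0 -1
end err [ 0.02 -0.05  0.04] rot err [-0.    -0.003 -0.002]
```

jog_arm --increments "0 0 -0.5 0 0 0 -1; 0 0 -1 0 0 0 -1; 0 0 -1.5 0 0 0 -1; 0 0 -1.5 0 0 0 -1; 0 0 -1.5 0 0 0 -1; 0 0 -1.2 0 0 0 -1; 0 0 -0.8 0 0 0 -1; 0 0 0 0 0 0 -1"

```text
clock: 15.15
eef_pos: [536.8, -14.4, 197.8]
tcp_rot: [3.139, 0.0, 1.713]
contact_force: [0.5, 0.2, 0.3]
opening: 0.618
```

jog_arm --increments "-3.33 -0.66 -0.07 -0.076 -0.009 0.03 -1; -3.34 -0.56 -0.09 -0.076 -0.009 0.03 -1; -3.36 -0.45 -0.09 -0.076 -0.009 0.03 -1; -3.38 -0.35 -0.1 -0.076 -0.009 0.03 -1; -3.38 -0.23 -0.08 -0.076 -0.009 0.03 -1; -3.39 -0.13 -0.07 -0.076 -0.009 0.03 -1; -3.39 -0.02 -0.04 -0.076 -0.009 0.03 -1; -3.39 0.08 -0.02 -0.076 -0.009 0.03 -1"

```text
clock: 15.95
eef_pos: [520.9, -279.1, 201.3]
tcp_rot: [2.545, -0.003, 1.471]
contact_force: [1.1, 2.1, -0.2]
opening: 0.61
```

jog_arm --increments "-3.39 0.19 0.03 0 0 0 -1; -3.39 0.18 0.03 0 0 0 -1; -3.39 0.19 0.03 0 0 0 -1; 0 0 0 0 0 0 -1; 0 0 0 0 0 0 -1; 0 0 0 0 0 0 -1; 0 0 0 0 0 0 -1; 0 0 0 0 0 0 -1"

```text
clock: 16.75
eef_pos: [517.4, -377.9, 203.7]
tcp_rot: [2.547, -0.004, 1.475]
contact_force: [0.6, -1.0, -0.2]
opening: 0.616
```

```bash
python3 -c "
from h import *
s,i,f=snap('wrist','w13')
from rig import r
print(r.sense()['qpos'].round(2))
snap('top','t13');snap('scene','s13')
"
```

```text
{'clock': np.float64(16.75), 'eef_pos': array([ 517.355, -377.91 ,  203.655]), 'tcp_rot': array([ 2.547, -0.004,  1.475]), 'contact_force': array([ 0.587, -1.042, -0.175]), 'opening': np.float64(0.616)}
[-0.84  0.25  2.    0.78  0.57 -1.34]
{'clock': np.float64(16.8), 'eef_pos': array([ 517.404, -378.116,  203.752]), 'tcp_rot': array([ 2.547, -0.004,  1.475]), 'contact_force': array([1.089, 0.209, 0.243]), 'opening': np.float64(0.612)}
{'clock': np.float64(16.85), 'eef_pos': array([ 517.418, -378.325,  203.838]), 'tcp_rot': array([ 2.547, -0.004,  1.475]), 'contact_force': array([ 0.16 ,  0.362, -0.703]), 'opening': np.float64(0.615)}
```

View pics/w13.png

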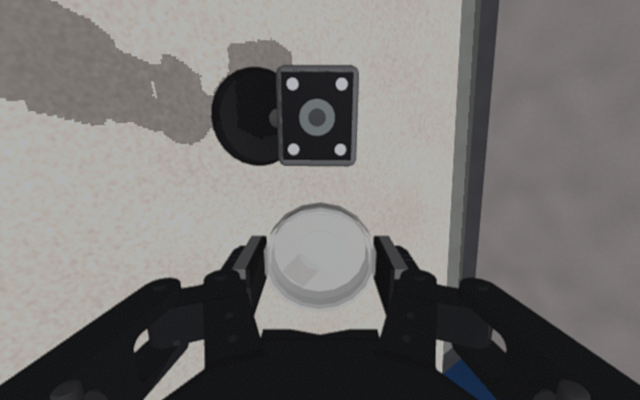

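View pics/s13.png

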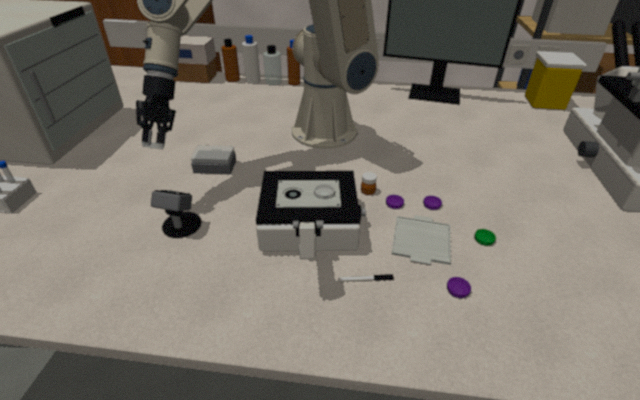

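```bash
python3 - <<'E'
from h import *
overlay("w13","w13r",[],(265,55,370,175),5,1.8,10)
E
```

```text
(no output)
```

View pics/w13r.png

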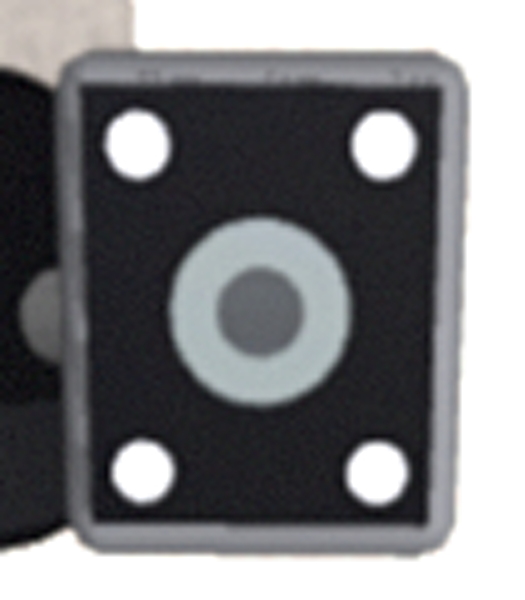

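```bash
cat > fit.py <<'E'
from h import *
from scipy.optimize import least_squares
import pickle,sys
def fit(tag,px,ringpx,free=False,z0=True):
    s,i=pickle.load(open(f"pics/{tag}.pkl","rb"))
    px=np.array(px)
    def model(p):
        W=p[:3];Rg,zr=reader_R(p[3],p[4]);e=Rg[:,0];u=Rg[:,1] # u: up-slope (away from robot)
        a,b=p[5:7];
        P=[W+sx*a*e+sy*b*u for sx,sy in((1,-1),(1,1),(-1,-1),(-1,1))]+[W]
        return proj(i,np.array(P))
    def res(p):
        r=(model(p)-np.vstack([px,[ringpx]])).ravel()
        if z0: r=np.r_[r,(p[2]-115)/.2]
        if not free: r=np.r_[r,(p[4]-np.radians(35))/.0005]
        return r
    o=least_squares(res,[580,-318,115,.105,np.radians(35),25,20])
    print(tag,"W",o.x[:3].round(2),"psi",o.x[3].round(4),"tilt",np.degrees(o.x[4]).round(2),"ab",o.x[5:].round(2),"rms",np.sqrt(np.mean(o.fun**2)).round(3))
    return o.x,s,i
E
python3 - <<'E'
from fit import *
c=lambda u:uc(u,265,55,5)
L=[c(u) for u in((138,145),(384,145),(143,470),(377,472))]
for fr in(False,True): x,s,i=fit("w13",L,c((261,311)),fr)
O=[c(u) for u in((60,52),(467,52),(74,552),(453,554))]
M=[c(u) for u in((80,85),(442,87),(94,522),(426,525))]
fit("w13",M,c((261,311)),True);fit("w13",O,c((261,311)),True)
c3=lambda u:uc(u,425,145,9)
from rig import r
import pickle;pickle.dump((r.sense(),r.camera_info('top')),open("pics/top0.pkl","wb"))
Lt=[c3(u) for u in((232,297),(259,181),(397,311),(424,197))]
for fr in(False,True): fit("top0",Lt,c3((328,248)),fr)
E
```

```text
w13 W [ 580.15 -317.42  115.  ] psi 0.1047 tilt 35.0 ab [24.76 18.89] rms 0.082
w13 W [ 580.12 -317.41  115.  ] psi 0.1049 tilt 36.03 ab [24.76 18.9 ] rms 0.081
w13 W [ 580.15 -317.43  115.  ] psi 0.1052 tilt 34.48 ab [33.22 27.3 ] rms 0.201
w13 W [ 580.52 -317.49  115.  ] psi 0.1018 tilt 35.55 ab [38.05 30.93] rms 0.169
top0 W [ 582.46 -318.23  115.  ] psi 0.1053 tilt 35.0 ab [24.84 19.22] rms 0.057
top0 W [ 582.46 -318.23  115.  ] psi 0.1058 tilt 34.77 ab [24.84 19.18] rms 0.059
```

```bash
python3 - <<'E'
from h import *
from rig import r
Rg,zr=reader_R(.105);W=np.array([580.2,-317.45,115])
P=W+100*zr-Rg@OFF;print(P, Ro.from_matrix(Rg).as_euler('xyz'))
s=r.sense();plan(s,P,Rg)
E
```

```text
[ 521.33818984 -311.5483574   199.13507247] [2.53072742 0.         1.46579633]
shift cm (tool) [ 6.697 -0.485  0.271] rotvec [-0.0161 -0.0084  0.0053]
```

jog_arm --increments "1.2 -0.1 0.05 -0.016 -0.008 0.005 -1; 1.8 -0.1 0.07 0 0 0 -1; 1.8 -0.1 0.07 0 0 0 -1; 1.2 -0.1 0.05 0 0 0 -1; 0.7 -0.08 0.03 0 0 0 -1; 0 0 0 0 0 0 -1; 0 0 0 0 0 0 -1; 0 0 0 0 0 0 -1"

```text
clock: 17.7
eef_pos: [522.0, -312.7, 199.0]
tcp_rot: [2.531, 0.0, 1.465]
contact_force: [-0.4, 0.0, -0.3]
opening: 0.613
```

jog_arm --increments "0 0 0 0 0 0 -1; 0 0 0 0 0 0 -1; 0 0 0 0 0 0 -1; 0 0 0 0 0 0 -1; 0 0 0 0 0 0 -1; 0 0 0 0 0 0 -1; 0 0 0 0 0 0 -1; 0 0 0 0 0 0 -1"

```text
clock: 18.5
eef_pos: [521.8, -312.1, 198.8]
tcp_rot: [2.531, -0.0, 1.466]
contact_force: [-0.3, 0.3, -0.3]
opening: 0.616
```

```bash
python3 - <<'E'
from h import *
from rig import r
Rg,zr=reader_R(.105);W=np.array([580.2,-317.45,115])
P=W+100*zr-Rg@OFF
s,i,f=snap('wrist','w14');plan(s,P,Rg)
snap('top','t14')
s=r.sense();plan(s,P,Rg);print(s['qvel'].round(4))
f=cv2.imread('pics/t14.png')[130:230,400:520];cv2.imwrite('pics/t14c.png',cv2.resize(np.clip(f*2.0,0,255).astype(np.uint8),None,fx=6,fy=6,interpolation=cv2.INTER_CUBIC)[:600])
E
```

```text
{'clock': np.float64(18.5), 'eef_pos': array([ 521.803, -312.093,  198.807]), 'tcp_rot': array([ 2.531, -0.   ,  1.466]), 'contact_force': array([-0.345,  0.331, -0.284]), 'opening': np.float64(0.616)}
shift cm (tool) [ 0.049 -0.024 -0.057] rotvec [-0.0002 -0.0001 -0.0003]
{'clock': np.float64(18.55), 'eef_pos': array([ 521.805, -312.108,  198.843]), 'tcp_rot': array([ 2.531, -0.   ,  1.466]), 'contact_force': array([ 0.216,  1.007, -0.811]), 'opening': np.float64(0.616)}
shift cm (tool) [ 0.051 -0.024 -0.055] rotvec [-0.0002 -0.     -0.0003]
[-0.0001  0.0009 -0.0015  0.001   0.0007  0.    ]
```

View pics/w14.png

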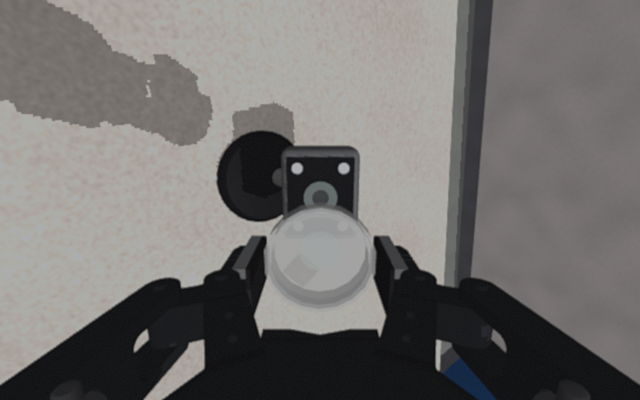

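View pics/t14c.png

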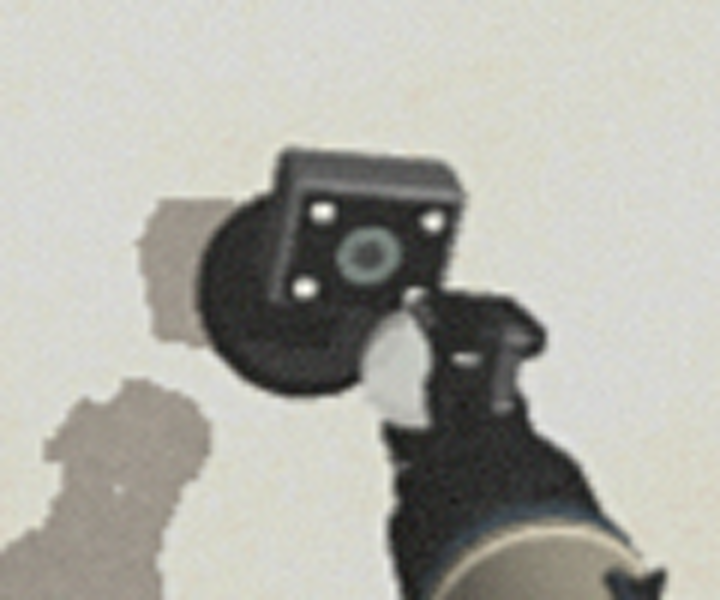

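```bash
python3 - <<'E'
from h import *
import pickle
s,i=pickle.load(open("pics/w14.pkl","rb"))
Rg,zr=reader_R(.105);W=np.array([580.2,-317.45,115])
P=np.array([W]+[W+sx*24.76*Rg[:,0]+sy*18.89*Rg[:,1] for sx in(1,-1) for sy in(-1,1)])
T=Rt(s);D=s['eef_pos']+T@OFF;print("dish in reader frame (e,u,z):",Rg[:,0]@(D-W),Rg[:,1]@(D-W),zr@(D-W))
print(proj(i,P).round(1))
f=cv2.imread("pics/w14.png");x0,y0=265,140
c=cv2.resize(np.clip(f[y0:310,x0:375].astype(float)*1.3,0,255).astype(np.uint8),None,fx=3.5,fy=3.5,interpolation=cv2.INTER_CUBIC)
d=lambda q,col:cv2.circle(c,tuple(((q-[x0,y0]+.5)*3.5-.5).round().astype(int)),2,col,-1)
for q in proj(i,P):d(q,(0,0,255))
th=np.linspace(0,2*np.pi,40)
for rad,h,col in((25,0,(255,0,0)),(27,-5,(0,200,0)),(24.5,-15,(0,0,255))):
    C=D[None]+rad*np.cos(th)[:,None]*T[:,0]+rad*np.sin(th)[:,None]*T[:,1]+h*T[:,2]
    q=((proj(i,C)-[x0,y0]+.5)*3.5-.5).round().astype(int);cv2.polylines(c,[q.reshape(-1,1,2)],True,col,1)
cv2.imwrite("pics/w14o.png",c)
E
```

```text
dish in reader frame (e,u,z): -0.4928470378462734 0.23646007570321306 99.43360343277915
[[320.3 197.9]
 [297.  168.4]
 [343.5 168.4]
 [298.1 226. ]
 [342.4 226. ]]
```

View pics/w14o.png

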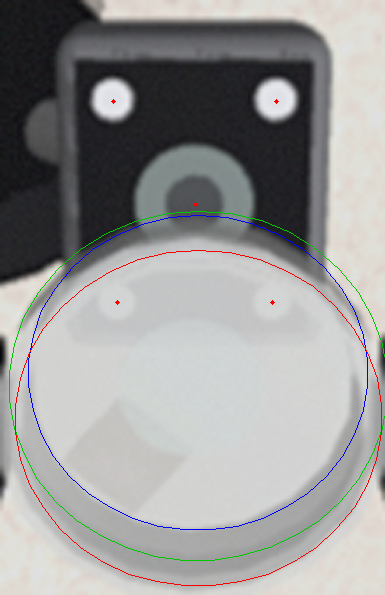

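jog_arm --increments "0.03 -0.02 -0.05 0 0 0 -1; 0 0 0 0 0 0 -1; 0 0 0 0 0 0 -1; 0 0 0 0 0 0 -1; 0 0 0 0 0 0 -1; 0 0 0 0 0 0 -1; 0 0 0 0 0 0 -1; 0 0 0 0 0 0 -1"

```text
clock: 19.4
eef_pos: [521.4, -311.8, 199.1]
tcp_rot: [2.531, -0.0, 1.465]
contact_force: [0.3, 0.9, -1.0]
opening: 0.614
```

```bash
python3 - <<'E'
from h import *
from rig import r
Rg,zr=reader_R(.105);W=np.array([580.2,-317.45,115])
s,i,f=snap('top','t15');T=Rt(s);D=s['eef_pos']+T@OFF
print((D-W)@Rg[:,0],(D-W)@Rg[:,1],(D-W)@zr,"angle deg",np.degrees(np.arccos(-T[:,2]@zr)))
s,i,f=snap('scene','s15');print(r.sense()['qvel'].round(4))
c=np.vstack([cv2.resize(cv2.imread("pics/t15.png")[140:250,190:400],None,fx=2.6,fy=2.6,interpolation=cv2.INTER_CUBIC),cv2.resize(cv2.imread("pics/s15.png")[120:220,140:350],None,fx=2.6,fy=2.6,interpolation=cv2.INTER_CUBIC)])
cv2.imwrite("pics/fin.png",np.clip(c*1.2,0,255))
E
```

```text
{'clock': np.float64(19.4), 'eef_pos': array([ 521.383, -311.796,  199.111]), 'tcp_rot': array([ 2.531, -0.   ,  1.465]), 'contact_force': array([ 0.336,  0.902, -0.971]), 'opening': np.float64(0.614)}
-0.24183246369126324 0.04354020609997344 99.9395341526817 angle deg 0.009977016959347957
{'clock': np.float64(19.45), 'eef_pos': array([ 521.373, -311.763,  199.105]), 'tcp_rot': array([ 2.531, -0.   ,  1.465]), 'contact_force': array([-0.118, -0.563, -0.166]), 'opening': np.float64(0.614)}
[-0.0004  0.0017  0.0018  0.0013  0.0009  0.0012][ WARN:0@2.515] global loadsave.cpp:1063 imwrite_ Unsupported depth image for selected encoder is fallbacked to CV_8U.
```

View pics/fin.png

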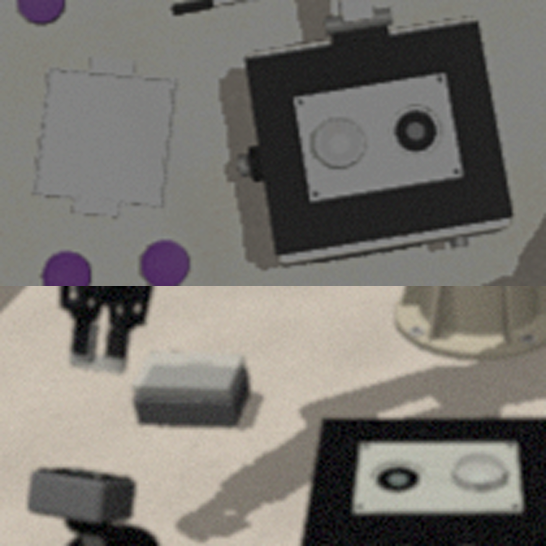

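The fresh dish lies flat in its nest, the other nest is empty, and the finished dish is held still at the reader. I'm handing the job in.

```bash
python3 -c "
from rig import r
print(r.sign_off())"
```

```text
the job is handed in; nothing more can be done
None
```

I set the fresh dish down in the free nest, let go of it, and handed in at 19.5 s while holding the finished dish still in front of the code reader.

- **Fresh dish:** The arm measured about 5 N of contact at the expected seating height before I released it. The wrist picture afterwards fits a dish lying flat and concentric in the nest.
- **Finished dish:** By the wrist camera's measure, the underside is within 0.3 mm of the window centre and 99.9 mm out. The tool's tilt is within 0.1° of square; I took the dish's own tilt from the grip and did not measure it separately.
- **Disagreement between cameras:** The top camera puts the reader about 2.4 mm from where the wrist camera does, and the nest and fresh dish differ by similar amounts. I used the wrist camera throughout because its positions matched where the jaws closed and where the dish seated.
- **Other objects:** I did not touch the tip box, jar, pen or look-alikes.

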